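# Set the cigar cutter's length stop one hole longer

## Robot

A 6-joint arm with a two-finger parallel gripper is mounted at the origin on the work surface. World frame = base frame: x ahead of the robot, y to its left, z up, the work surface at z = 0. Lengths are in m, angles in rad, forces in N, time in s.
With the tool pointing down it reaches from about 0.35 to 0.775 m from the base axis. Payload 5.5 kg.
Tool frame: the origin (TCP) lies at the very end of the fingers, on their centre line; the grasp point (between the pads) lies 19 mm behind it; z points along the fingers, y is the line along which they close (so a half turn about z gives the same grasp; the last joint's range is limited). The gripper opens to 85 mm and grips with 20 to 120 N. Pads are 22 mm wide; open, the fingers measure 114 mm over their backs; the gripper's body (76 mm by 85 mm) begins 54 mm behind the grasp point. The pads swing forward as they close: fully open they stand 13 mm farther back than shut.
Start: joints at [1.078, 0.313, 0.046, 1.304, 0, 1.431], TCP at [0.199, 0.54, 0.231] pointing down, gripper open.
Joint ranges: [-2.76, 2.76], [-0.86, 1.69], [-1.03, 1.26], [-2.2, 2.34], [-1.47, 1.5], [-3.14, 3.14]. Speed limits (rad/s): [2.57, 2.57, 3.14, 3.14, 3.14, 3.14].

## Interface

Orientations are given as a unit quaternion [w, x, y, z].
In Python, from workcell import env gives the robot as it stands. The module is installed in compiled form; this text tells all that it offers.
- The arm moves only by the tool jog_arm, never from a script. Its arguments are lists of equal length, an entry for each row: "gripper": the opening, from 0 (shut) to 1 (fully open); "offset": the shift along the world's x, y, z in cm, a list of three; "twist": the turn about the world's z in degrees. In form: {"gripper": [gripper, ...], "offset": [[dx, dy, dz], ...], "twist": [twist, ...]}. A call has exactly 8 rows; each row is the pose to reach, as a shift and turn from the pose commanded when the call began; what a row does not reach only later rows make up. A row lasts 1/8 s, in which the tool goes at most 62.5 mm and 10.7 degrees, less where a joint would pass 70% of its speed; a pose out of reach is approached as far as the arm can. A call with a gripper value outside its range is refused whole. The fingers move at their own pace and stop on an object; "squeeze" is the grip in N (left out, the last holds). Time passes only in rows, so rows that repeat a pose let the fingers close, or fill a call up. It gives the time, the measured TCP pose, the force, the opening and the grip force at its end, in the units of the state.
- env.get_state(): the state, without advancing time (a new reading comes with each control period).
- env.read_camera(name): name is "side" or "top" or "wrist"; returns a dict with "image" (384x512x3 uint8, red, green, blue), "z_map" (384x512 float32, m along the optical axis (not along the pixel's ray), 0 where there is no reading), "fovy" (degrees; the focal length in pixels is half the picture's height over the tangent of half this angle, whatever the lens; pixels are square), "cx", "cy" (the principal point, pixels), "cam_to_world" (4x4, takes a point from camera to world coordinates). Camera axes: x right, y up, looking along -z (the intrinsics and any distortion apply to the point x, -y, -z); pixel columns grow to the right and rows downward; lengths in m; the calibration is good to about 2 mm. A picture is of the moment at which its call begins.
- env.hand_in(): hands the job in; it is judged then, once.
The state is a dict: "clock": time; "joint_pos": joint angles; "qvel": joint speeds; "tau": joint torques, N m; "tcp_pos": TCP position; "orientation": TCP orientation; "wrist_force": force on the tool from outside, world axes, zero at the start; "ft_torque": the same for the moment, N m; "finger_gap": finger opening in m; "grip_force": force on a finger pad.
Only numpy, scipy, OpenCV 4.12 (cv2) and the standard library are available. Lean on these libraries where they do the work, as an engineer would, in place of code of your own. Each camera call takes 0.05 s, during which the arm holds its last target. There are 200 camera calls.

## Task

Set the length stop of the cigar gauge to its next longer length: push the red sprung button down, draw the tube out of its sleeve, and let the button pop up fully into the next hole. Feel for the hole and work gently, never forcing the button against the sleeve with more than 18 N, and leave the cigar, the two cartons and the bowl where they lie.

Things in the scene. Friction and masses are not known exactly. Their poses are not given: they have to be found in the camera images.
- gauge: Length gauge fixed to the table: wooden board 370 x 150 x 20 mm carrying all else. Origin at table level; its x axis is the direction in which the tube is drawn out (longer), z up. Board covers x -170..200, y -110..40. A cradle with two ridges (up to z 32) runs along x at y -66; a steel and brass cutter block (x -125..-53, y -91..-41, up to z 60) closes one end of it.
- sleeve: Fixed square sleeve on the board, dark steel with a brass index strip in its top; origin and axes as the gauge's. Covers x -134..70, y -17..17; top face z 54, top wall 4 mm thick. A 9 mm slot runs along its top at y 0, widened at each square hole to 15 mm along x by 25 mm across.
- first_hole (a point): Centre of the sleeve's first hole, on its top face (gauge x -60, y 0, z 54 mm), where the button starts; axes as the gauge's. The next hole lies 49 to 81 mm further along +x: the strip is clamped differently on each gauge and its place is not reported. It is the only other one, and it shows as a gap in the brass.
- slider: Black square tube sliding in the sleeve along gauge x only, 88 mm of travel. Origin: top centre of the black pull paddle at its outer end, 8 mm thick along x, 90 mm wide, z 60..104 (start: gauge x 100 +-1, y 0, z 104). Below it a thin stop plate (y -85..13, z 24..60) reaches over the cradle. Friction 2.5 N, about 5 N while the button rubs under the sleeve wall.
- button: Red sprung button on the tube, 160 mm behind the paddle; origin at the centre of its top face, axes as the gauge's, gauge z 92 when fully up. Square head 16 x 16 mm, z 63..92 when up, on a 7 mm neck that runs in the slot; below it the plug. It moves only vertically: 4 N starts it, 6 N at 4 mm down, 8 N at 8 mm down, where the plug meets the floor.
- plug (a point): Top centre of the square steel plug under the button (12 mm along x, 14 mm across), level with the sleeve's top face when the button is up: it then fills the hole with 3 mm total play and locks the tube. 4 mm down it is clear of the wall. Off a hole the wall keeps it 4 mm down when let go; as it comes over a hole it springs up by itself and locks the tube again.
- cigar: Loose brown rod, 18 mm diameter, 125 mm long, lying in the cradle along the gauge's x. Origin on its underside at mid length. Leave alone.
- carton_a: Loose small white carton with red band, 55 x 36 x 14 mm. Origin under its centre. Leave alone.
- carton_b: Same as carton_a. Leave alone.
- bowl: White ceramic bowl, 90 mm across, 40 mm high. Origin under its centre. Leave alone.

How it is judged:
On the way, in this order (a step that is already met when the one before it is completed fails the run):
1. the button is pressed down and the tube is drawn off the first hole, the button under the sleeve wall (z of button in the frame of sleeve below 0.089 m and x of button in the frame of sleeve above -0.052 m), for 0.1 s.
2. the button has popped up in the next hole (z of button in the frame of sleeve above 0.09 m and x of button in the frame of sleeve between -0.014 and 0.025 m), for 0.2 s.
At the end, for the whole second after the job is handed in: The button is fully up (within 2 mm of its free height) in the next hole, 49 to 81 mm further out than the first, and the tube is at rest (all of step 2 and linear speed of slider below 0.01 m/s); the robot touches nothing.
It fails at once if the button is forced against the sleeve (its wall, hole edge or floor) with more than 18 N (contact force between button and sleeve above 18 N).
It fails at once if the cigar is moved more than 15 mm (distance of cigar from where it was at the start of the episode above 0.015 m).
It fails at once if a carton or the bowl is moved more than 15 mm (distance of any of carton_a, carton_b, bowl from where it was at the start of the episode above 0.015 m).
It also fails if it takes over 45 s, if anything falls off the work surface, if the arm or the gripper's body presses on something with over 40 N, if the wrist force passes 120 N, or if a joint passes its speed limit or range.

## Working session

There is one attempt and no reset: what is moved stays moved. The work goes in short steps, Python scripts to look and compute and a tool call to move; the robot and the scene stay as the last step left them, time stands still between calls to the robot, and variables do not carry over. Pictures are saved under pics/ and viewed, at most 10 in all, crops included, and the job is handed in when it is done.

Besides the shell and the picture viewer there is one more tool, called after "Emit:" as a command line: name --pt "numbers of a row" for each row, then --argument value for the rest. jog_arm: Moves the arm, as the interface text tells. Its arguments: {"type":"object","properties":{"gripper":{"type":"array"},"offset":{"type":"array"},"twist":{"type":"array"},"squeeze":{"type":"number"}},"required":["gripper","offset","twist"]}

```bash
mkdir -p pics
cat > h.py <<'E'
import numpy as np, cv2
from workcell import env
def cam(n):
    c=env.read_camera(n); return c
def world(c):
    h,w=c['z_map'].shape; f=h/2/np.tan(np.radians(c['fovy'])/2)
    u,v=np.meshgrid(np.arange(w),np.arange(h)); z=c['z_map']
    P=np.stack([(u-c['cx'])/f*z,-(v-c['cy'])/f*z,-z,np.ones_like(z)],-1)
    W=(P@np.array(c['cam_to_world']).T)[...,:3]; W[z==0]=np.nan; return W
def save(c,n): cv2.imwrite('pics/'+n,c['image'][...,::-1])
E
python3 - <<'E'
from h import *
print({k:np.round(v,3) for k,v in env.get_state().items()})
for n in('top','side'):
    c=cam(n); save(c,n+'1.png'); np.savez('/tmp/'+n,**c); W=world(c)
    print(n,c['fovy'],c['cx'],c['cy'],np.round(c['cam_to_world'],3).tolist(),[k for k in c])
    hsv=cv2.cvtColor(c['image'],cv2.COLOR_RGB2HSV); m=((hsv[...,0]<8)|(hsv[...,0]>172))&(hsv[...,1]>150)&(hsv[...,2]>80)
    k,l,s,ce=cv2.connectedComponentsWithStats(m.astype('uint8'))
    for i in range(1,k):
        if s[i,4]>15: print(s[i],ce[i].round(1),np.nanmedian(W[l==i],0).round(4),np.nanmax(W[l==i][:,2]).round(4))
E
```

```text
{'clock': np.float64(0.0), 'joint_pos': array([ 1.078,  0.314,  0.045,  1.304, -0.   ,  1.431]), 'qvel': array([ 0.001,  0.   , -0.   ,  0.   , -0.002,  0.   ]), 'tau': array([ 2.0000e-03, -4.8063e+01,  2.9853e+01,  1.9000e-02, -0.0000e+00,
       -0.0000e+00]), 'tcp_pos': array([0.198, 0.539, 0.23 ]), 'orientation': array([-0.   ,  0.175,  0.984, -0.001]), 'wrist_force': array([ 0.953,  0.133, -0.327]), 'ft_torque': array([0.006, 0.02 , 0.026]), 'grip_force': np.float64(0.0), 'finger_gap': np.float64(0.085)}
top 47.83769941729564 256.5153546348037 201.6432900380039 [[-0.086, 0.973, -0.213, 0.428], [-0.996, -0.085, 0.014, 0.064], [-0.005, 0.213, 0.977, 0.875], [0.0, 0.0, 0.0, 1.0]] ['image', 'z_map', 'fovy', 'cx', 'cy', 'cam_to_world']
[328 199  11  10  74] [333.2 203.6] [ 0.5826 -0.0882  0.0913] 0.0942
[348 258  15  18 118] [355.  266.5] [ 0.4682 -0.1299  0.014 ] 0.0184
[311 267  17  16 119] [318.9 274.8] [ 0.4581 -0.0577  0.0141] 0.0169
side 51.468308448331896 253.5728199349861 188.17429739022802 [[0.891, 0.252, -0.379, 0.305], [-0.455, 0.503, -0.735, -0.498], [0.005, 0.827, 0.562, 0.521], [0.0, 0.0, 0.0, 1.0]] ['image', 'z_map', 'fovy', 'cx', 'cy', 'cam_to_world']
[284 232  12  20 136] [288.6 240.3] [ 0.5781 -0.0919  0.0892] 0.095
[206 275  14  22 155] [211.9 285.3] [ 0.4533 -0.0618  0.0156] 0.018
[227 304  20  23 194] [235.3 314.3] [ 0.4629 -0.1323  0.0156] 0.0178
```

View pics/top1.png

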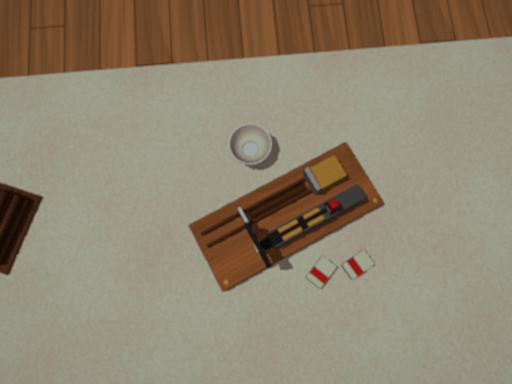

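View pics/side1.png

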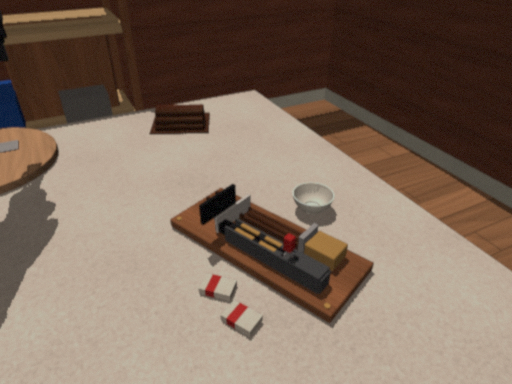

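The top view shows the red button at (333,204), the paddle around (265,243) and brass strips in between with a gap near (302,222). Gauge +x therefore points left and down in the image. The side view agrees, with the button at (289,240) and the paddle at (218,204).

Run:
```python
from h import *
T=dict(np.load('/tmp/top.npz')); S=dict(np.load('/tmp/side.npz'))
for n,c in(('top',T),('side',S)):
    W=world(c); x,y,z=W[...,0],W[...,1],W[...,2]
    reg=(x>.3)&(x<.75)&(y>-.3)&(y<.25)
    hsv=cv2.cvtColor(c['image'],cv2.COLOR_RGB2HSV)
    b=W[reg&(z>.015)&(z<.12)&~((z<.025)&(hsv[...,1]<70))&~((x<.5)&(y<-.02)&(z<.018))]
    r=cv2.minAreaRect(b[:,:2].astype('float32')*1000); print(n,'board',r)
    s=W[reg&(z>.049)&(z<.058)][:,:2]; 
    p=W[reg&(z>.094)&(z<.115)&~((hsv[...,1]>150)&(hsv[...,2]>80))]; print('paddle',len(p),cv2.minAreaRect(p[:,:2].astype('float32')*1000),np.percentile(p[:,2],[5,50,95]))
a=cv2.resize(T['image'][140:300,180:395],None,fx=3.6,fy=3.6,interpolation=cv2.INTER_CUBIC)
cv2.imwrite('pics/topc.png',a[...,::-1])
```

```text
top board ((602.924560546875, -4.81591796875), (302.6003112792969, 394.13348388671875), 2.786531925201416)
paddle 230 ((519.0394287109375, 57.8408088684082), (88.86971282958984, 8.043800354003906), 23.620361328125) [0.10004933 0.10351107 0.10579342]
side board ((604.1376342773438, -5.987396240234375), (304.42425537109375, 393.711669921875), 3.9648029804229736)
paddle 298 ((517.147216796875, 57.01594161987305), (90.30538940429688, 10.141264915466309), 24.160566329956055) [0.09500062 0.10283552 0.10617266]
```

View pics/topc.png

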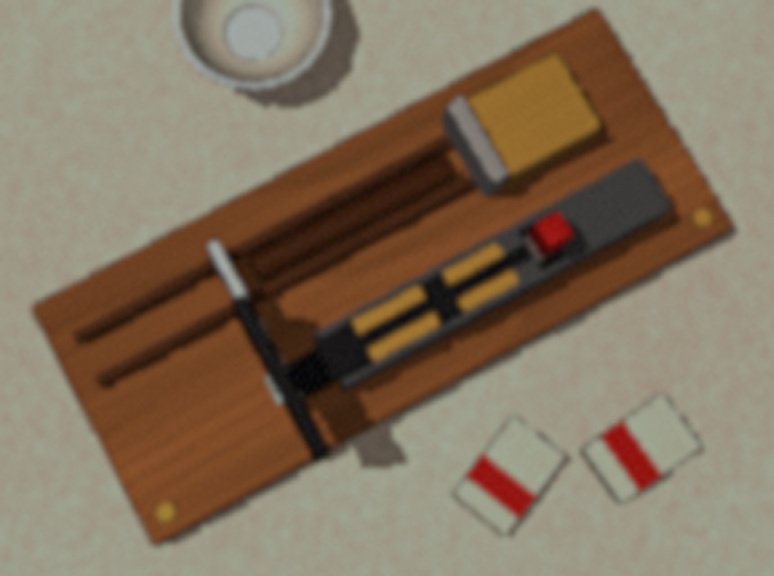

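In the crop, the hole is the dark cross in the brass at about crop (441,298), which is full-image (302.5,222.8). The button is at crop (552,232). Next I'll move above the button and turn the fingers to close along gauge x.

Emit:
jog_arm --gripper '[1, 1, 1, 1, 1, 1, 1, 1]' --pt "3.1 -5.2 0" --pt "6.3 -10.4 0" --pt "9.4 -15.6 0" --pt "12.6 -20.8 0" --pt "15.7 -26 0" --pt "18.9 -31.2 0" --pt "22 -36.4 0" --pt "25.2 -41.6 0" --twist '[5.5, 11, 16.5, 22, 27.5, 33, 38.5, 44]' --squeeze 30

```text
clock: 1.1
tcp_pos: [0.4512, 0.1218, 0.2312]
orientation: [-0.0, -0.208, 0.978, 0.0]
wrist_force: [0.7, 1.0, 0.0]
finger_gap: 0.0854
grip_force: 0.0
```

Emit:
jog_arm --gripper '[1, 1, 1, 1, 1, 1, 1, 1]' --pt "3.1 -5.2 0" --pt "6.3 -10.4 0" --pt "9.4 -15.6 0" --pt "12.6 -20.6 0" --pt "13.1 -21.2 0" --pt "13.1 -21.2 0" --pt "13.1 -21.2 0" --pt "13.1 -21.2 0" --twist '[0, 0, 0, 0, 0, 0, 0, 0]'

```text
clock: 2.1
tcp_pos: [0.5812, -0.0869, 0.2318]
orientation: [0.0, -0.207, 0.978, 0.0]
wrist_force: [0.0, 0.0, 0.4]
finger_gap: 0.0855
grip_force: 0.0
```

Run:
```python
from h import *
s=env.get_state(); print(s['clock'],s['tcp_pos'],s['orientation'],s['wrist_force'])
c=cam('wrist'); np.savez('/tmp/w1',**c); save(c,'w1.png'); W=world(c)
hsv=cv2.cvtColor(c['image'],cv2.COLOR_RGB2HSV); m=((hsv[...,0]<8)|(hsv[...,0]>172))&(hsv[...,1]>150)&(hsv[...,2]>60)
k,l,st,ce=cv2.connectedComponentsWithStats(m.astype('uint8'))
for i in range(1,k):
    if st[i,4]>60:
        p=W[l==i]; zt=np.nanpercentile(p[:,2],90); t=p[np.abs(p[:,2]-zt)<.004]; print(st[i],zt,cv2.minAreaRect(t[:,:2].astype('float32')*1000))
# hole from top image, ray at z=.054
def ray(c,u,v,z):
    f=192/np.tan(np.radians(c['fovy'])/2); M=c['cam_to_world']; d=M[:3,:3]@[(u-c['cx'])/f,-(v-c['cy'])/f,-1]; o=M[:3,3]; return o+d*(z-o[2])/d[2]
T=dict(np.load('/tmp/top.npz')); print(ray(T,302.5,222.8,.054),ray(T,333.2,203.6,.0915))
```

```text
2.1 [ 0.58115481 -0.08693234  0.23176121] [ 8.34631587e-05 -2.06998792e-01  9.78341193e-01  5.43272606e-05] [0.03404333 0.02519438 0.38868914]
[256  61  14  32 372] 0.014434777548311063 ((467.69000244140625, -129.32699584960938), (36.186988830566406, 15.079876899719238), 29.277339935302734)
[309  78  19  32 347] 0.014593785126387676 ((456.8440856933594, -56.887996673583984), (34.79194641113281, 15.011706352233887), 46.406089782714844)
[249 174  14  18 235] 0.0919720432959706 ((581.5303344726562, -88.40736389160156), (14.487634658813477, 14.315851211547852), 24.111263275146484)
[ 0.55746272 -0.03190764  0.054     ] [ 0.58240803 -0.08798303  0.0915    ]
```

View pics/w1.png

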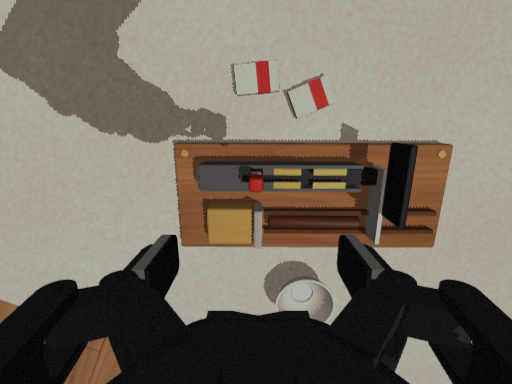

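In the wrist view the button is at (256,183), the brass strip spans columns 273–347, and the gap is near (307,179). The fingers line up with the gauge. I'll measure the gap in gauge x.

Run:
```python
from h import *
a=np.radians(113.9); ex=np.array([np.cos(a),np.sin(a)]); ey=np.array([-ex[1],ex[0]]); b=np.array([.5815,-.0883])
for n in('w1','top'):
    c=dict(np.load(f'/tmp/{n}.npz')); W=world(c); hsv=cv2.cvtColor(c['image'],cv2.COLOR_RGB2HSV)
    m=(hsv[...,0]>15)&(hsv[...,0]<32)&(hsv[...,1]>90)&(hsv[...,2]>90)&(abs(W[...,2]-.054)<.006)
    p=W[m][:,:2]-b; X=p@ex*1000; Y=p@ey*1000; k=(abs(Y)<18)&(X>5)&(X<140)
    h,_=np.histogram(X[k],np.arange(10,132,2)); print(n,dict(zip(range(10,130,2),h.tolist())),Y[k].mean(), Y[k].min(),Y[k].max())
```

```text
w1 {10: 0, 12: 0, 14: 0, 16: 0, 18: 0, 20: 6, 22: 27, 24: 21, 26: 21, 28: 25, 30: 20, 32: 25, 34: 22, 36: 21, 38: 26, 40: 22, 42: 21, 44: 24, 46: 23, 48: 23, 50: 21, 52: 26, 54: 9, 56: 0, 58: 0, 60: 0, 62: 0, 64: 0, 66: 0, 68: 7, 70: 21, 72: 22, 74: 26, 76: 19, 78: 25, 80: 23, 82: 19, 84: 27, 86: 17, 88: 26, 90: 24, 92: 21, 94: 24, 96: 24, 98: 21, 100: 23, 102: 23, 104: 22, 106: 22, 108: 24, 110: 5, 112: 0, 114: 0, 116: 0, 118: 0, 120: 0, 122: 0, 124: 0, 126: 0, 128: 0} -0.7332974006522734 -13.047557728350975 12.293869114308325
top {10: 0, 12: 0, 14: 0, 16: 0, 18: 1, 20: 8, 22: 12, 24: 10, 26: 10, 28: 9, 30: 9, 32: 9, 34: 12, 36: 10, 38: 8, 40: 9, 42: 11, 44: 9, 46: 12, 48: 8, 50: 10, 52: 11, 54: 1, 56: 0, 58: 0, 60: 0, 62: 0, 64: 0, 66: 0, 68: 5, 70: 10, 72: 10, 74: 12, 76: 8, 78: 10, 80: 10, 82: 9, 84: 11, 86: 9, 88: 11, 90: 10, 92: 7, 94: 11, 96: 9, 98: 11, 100: 10, 102: 8, 104: 13, 106: 9, 108: 7, 110: 0, 112: 0, 114: 0, 116: 0, 118: 0, 120: 0, 122: 0, 124: 0, 126: 0, 128: 0} -1.8537001006854623 -15.832508896518105 11.78146733827388
```

The next hole is about 62 mm out. If I pinch along gauge x, the button could be squeezed against the hole edge, so I'll turn 90° and pinch across y instead.

Emit:
jog_arm --gripper '[1, 1, 1, 1, 1, 1, 1, 1]' --pt "0 -0.1 -1" --pt "0 -0.1 -2" --pt "0 -0.1 -3.5" --pt "0 -0.1 -5" --pt "0 -0.1 -6.5" --pt "0 -0.1 -8" --pt "0 -0.1 -9" --pt "0 -0.1 -10" --twist '[-10, -20, -30, -40, -50, -60, -70, -80]'

```text
clock: 3.15
tcp_pos: [0.5815, -0.0885, 0.1313]
orientation: [0.0, 0.473, 0.881, 0.0]
wrist_force: [0.0, -1.0, 0.3]
finger_gap: 0.0852
grip_force: 0.0
```

Emit:
jog_arm --gripper '[1, 1, 1, 1, 1, 1, 1, 1]' --pt "0 0 -1" --pt "0 0 -2" --pt "0 0 -3" --pt "0 0 -4" --pt "0 0 -5" --pt "0 0 -6" --pt "0 0 -6.4" --pt "0 0 -6.4" --twist '[-10, -10, -10, -10, -10, -10, -10, -10]'

```text
clock: 4.15
tcp_pos: [0.5815, -0.0894, 0.067]
orientation: [-0.0, 0.546, 0.838, -0.0]
wrist_force: [-0.1, -1.1, 0.3]
finger_gap: 0.0855
grip_force: 0.0
```

```bash
cat >> h.py <<'E'
def btn(n):
    c=cam(n); W=world(c); hsv=cv2.cvtColor(c['image'],cv2.COLOR_RGB2HSV)
    m=((hsv[...,0]<8)|(hsv[...,0]>172))&(hsv[...,1]>150)&(hsv[...,2]>60)&(W[...,2]>.06)
    p=W[m]
    if len(p): print(n,len(p),np.median(p,0).round(4),np.percentile(p[:,2],[50,90,97]).round(4))
    else: print(n,'none')
    return c
def st():
    s=env.get_state(); print(*[np.round(s[k],4).tolist() for k in('clock','tcp_pos','wrist_force','finger_gap','grip_force')])
E
python3 - <<'E'
from h import *
st(); c=btn('side'); btn('top'); w=btn('wrist')
a=cv2.resize(c['image'][150:300,180:380],None,fx=3,fy=3); b=cv2.resize(w['image'],(512,384))
o=np.zeros((450,790,3),'uint8'); o[:,:450]=a[:,75:525]; o[:255,450:]=cv2.resize(b,(340,255)); cv2.imwrite('pics/pre.png',o[...,::-1])
E
```

```text
4.15 [0.5815, -0.0894, 0.067] [-0.1177, -1.1169, 0.2609] 0.0855 0.0
side 205 [ 0.5787 -0.0928  0.0847] [0.0847 0.0937 0.115 ]
top 13 [ 0.5768 -0.0823  0.0797] [0.0797 0.087  0.4013]
wrist 1360 [ 0.5804 -0.0843  0.0901] [0.0901 0.0916 0.092 ]
```

View pics/pre.png

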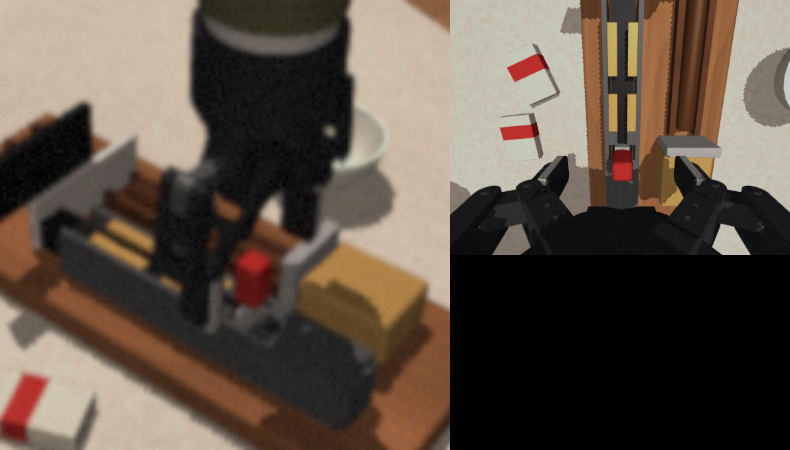

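The fingers straddle the button: the side crop shows it at (255,280) between them, and the wrist view shows it centred at (622,165). I'll close gently.

Emit:
jog_arm --gripper '[0.6, 0.4, 0.3, 0.2, 0.1, 0, 0, 0]' --pt "0 0 0" --pt "0 0 0" --pt "0 0 0" --pt "0 0 0" --pt "0 0 0" --pt "0 0 0" --pt "0 0 0" --pt "0 0 0" --twist '[0, 0, 0, 0, 0, 0, 0, 0]' --squeeze 25

```text
clock: 5.3
tcp_pos: [0.5825, -0.0891, 0.0676]
orientation: [0.001, 0.546, 0.838, 0.001]
wrist_force: [4.8, 2.6, -0.5]
finger_gap: 0.0154
grip_force: 29.5
```

Gripped at 15.4 mm. Now I'll press down in small steps.

Emit:
jog_arm --gripper '[0, 0, 0, 0, 0, 0, 0, 0]' --pt "0 0 -0.1" --pt "0 0 -0.2" --pt "0 0 -0.3" --pt "0 0 -0.4" --pt "0 0 -0.5" --pt "0 0 -0.55" --pt "0 0 -0.55" --pt "0 0 -0.55" --twist '[0, 0, 0, 0, 0, 0, 0, 0]'

```text
clock: 6.3
tcp_pos: [0.5826, -0.0892, 0.063]
orientation: [0.001, 0.546, 0.838, 0.001]
wrist_force: [3.3, 3.9, 6.2]
finger_gap: 0.0154
grip_force: 30.3
```

Emit:
jog_arm --gripper '[0, 0, 0, 0, 0, 0, 0, 0]' --pt "0 0 -0.06" --pt "0 0 -0.12" --pt "0 0 -0.12" --pt "-0.04 0.09 -0.12" --pt "-0.08 0.18 -0.12" --pt "-0.12 0.27 -0.12" --pt "-0.16 0.37 -0.12" --pt "-0.16 0.37 -0.12" --twist '[0, 0, 0, 0, 0, 0, 0, 0]'

```text
clock: 7.3
tcp_pos: [0.5817, -0.0871, 0.0622]
orientation: [0.002, 0.546, 0.837, -0.0]
wrist_force: [3.8, -1.1, 6.7]
finger_gap: 0.0155
grip_force: 30.4
```

Emit:
jog_arm --gripper '[0, 0, 0, 0, 0, 0, 0, 0]' --pt "-0.04 0.09 0" --pt "-0.08 0.18 0" --pt "-0.12 0.27 0" --pt "-0.16 0.37 0" --pt "-0.24 0.55 0" --pt "-0.32 0.73 0" --pt "-0.41 0.91 0" --pt "-0.41 0.91 0" --twist '[0, 0, 0, 0, 0, 0, 0, 0]'

```text
clock: 8.3
tcp_pos: [0.5777, -0.0779, 0.0623]
orientation: [0.002, 0.546, 0.837, -0.0]
wrist_force: [3.2, -0.2, 6.9]
finger_gap: 0.0156
grip_force: 30.5
```

Emit:
jog_arm --gripper '[0, 0, 0, 0, 0, 0, 0, 0]' --pt "-0.2 0.46 0" --pt "-0.45 1.02 0" --pt "-0.7 1.59 0" --pt "-0.95 2.16 0" --pt "-1.2 2.72 0" --pt "-1.45 3.29 0" --pt "-1.7 3.85 0" --pt "-1.82 4.11 0" --twist '[0, 0, 0, 0, 0, 0, 0, 0]'

```text
clock: 9.3
tcp_pos: [0.5597, -0.0368, 0.0623]
orientation: [0.003, 0.546, 0.837, -0.0]
wrist_force: [3.4, -0.7, 5.6]
finger_gap: 0.0152
grip_force: 30.4
```

Run:
```python
from h import *
st(); p=env.get_state()['tcp_pos'][:2]; a=np.radians(113.9); ex=np.array([np.cos(a),np.sin(a)]); print((p-[.5826,-.0892])@ex,(p-[.5815,-.0883])@ex,(p-[.5826,-.0892])@[-ex[1],ex[0]])
# paddle position vs start
for n in('top','side'):
    c=btn(n); W=world(c); x,y,z=W[...,0],W[...,1],W[...,2]; hsv=cv2.cvtColor(c['image'],cv2.COLOR_RGB2HSV)
    q=(W[...,:2]-[.5815,-.0883])@ex; r=(W[...,:2]-[.5815,-.0883])@[-ex[1],ex[0]]
    s=dict(np.load(f'/tmp/{n}.npz')); W0=world(s); q0=(W0[...,:2]-[.5815,-.0883])@ex; r0=(W0[...,:2]-[.5815,-.0883])@[-ex[1],ex[0]]
    k=(z>.096)&(z<.112)&(abs(r)<.045)&(q>.19)&(q<.26); k0=(W0[...,2]>.096)&(W0[...,2]<.112)&(abs(r0)<.045)&(q0>.13)&(q0<.19)
    print(n,k.sum(),k0.sum(),np.median(q[k])-np.median(q0[k0]),q[k].mean()-q0[k0].mean())
```

```text
9.3 [0.5597, -0.0368, 0.0623] [3.4227, -0.7482, 5.6243] 0.0152 30.4128
0.057233351054804524 0.05596486674963584 -0.0002775294726136208
top none
top 222 226 0.056768197512387875 0.05678096786090647
side 61 [0.5656 2.0925 0.0772] [0.0772 0.1015 0.1304]
side 253 261 0.05742610048706001 0.05727644362708151
```

The tube has moved 57 mm, by both the arm and the cameras, and the target is 62. I'll draw 4.7 mm more and then release slowly.

Emit:
jog_arm --gripper '[0, 0, 0, 0, 0, 0, 0, 0]' --pt "-0.04 0.09 0" --pt "-0.08 0.18 0" --pt "-0.12 0.27 0" --pt "-0.16 0.36 0" --pt "-0.19 0.43 0" --pt "-0.19 0.43 0" --pt "-0.19 0.43 0" --pt "-0.19 0.43 0" --twist '[0, 0, 0, 0, 0, 0, 0, 0]'

```text
clock: 10.4
tcp_pos: [0.5578, -0.0326, 0.0622]
orientation: [0.002, 0.547, 0.837, 0.0]
wrist_force: [3.2, -0.8, 6.9]
finger_gap: 0.0154
grip_force: 30.4
```

Emit:
jog_arm --gripper '[0.2, 0.25, 0.3, 0.35, 0.4, 0.4, 0.4, 0.4]' --pt "0 0 0" --pt "0 0 0" --pt "0 0 0" --pt "0 0 0" --pt "0 0 0" --pt "0 0 0" --pt "0 0 0" --pt "0 0 0" --twist '[0, 0, 0, 0, 0, 0, 0, 0]'

```text
clock: 11.4
tcp_pos: [0.5559, -0.0312, 0.0607]
orientation: [0.0, 0.546, 0.838, 0.0]
wrist_force: [-0.4, -0.2, 0.6]
finger_gap: 0.034
grip_force: 0.0
```

Run:
```python
from h import *
st()
a=np.radians(113.9); ex=np.array([np.cos(a),np.sin(a)]); p=env.get_state()['tcp_pos'][:2];print((p-[.5826,-.0892])@ex)
for n in('side','wrist'):
    c=btn(n); save(c,n+'_r.png')
w=cv2.resize(c['image'],None,fx=1.5,fy=1.5); cv2.imwrite('pics/wr.png',w[...,::-1])
```

```text
11.4 [0.5559, -0.0312, 0.0607] [-0.4135, -0.168, 0.6167] 0.034 0.0
0.06385160707154572
side 163 [ 0.5569 -0.0376  0.0882] [0.0882 0.1149 0.151 ]
wrist 1540 [ 0.5555 -0.0275  0.0901] [0.0901 0.0916 0.0921]
```

View pics/wr.png

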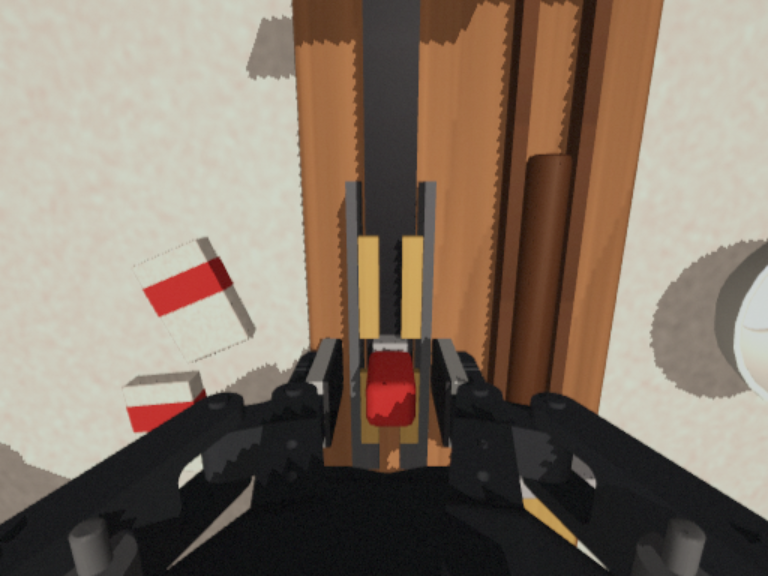

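The wrist view shows the red button at (390,388) up at z 0.092, with its steel plug in the hole at (390,348). I'll rise clear.

Emit:
jog_arm --gripper '[0.5, 0.5, 0.5, 0.5, 0.5, 0.5, 0.5, 0.5]' --pt "0 0 0.5" --pt "0 0 1.5" --pt "0 0 3" --pt "0 0 5" --pt "0 0 8" --pt "0 0 11" --pt "0 0 13" --pt "0 0 13" --twist '[0, 0, 0, 0, 0, 0, 0, 0]'

```text
clock: 12.5
tcp_pos: [0.5574, -0.0314, 0.1934]
orientation: [0.002, 0.546, 0.838, 0.001]
wrist_force: [0.8, 0.7, 0.1]
finger_gap: 0.0426
grip_force: 0.0
```

Run:
```python
from h import *
st(); c=cam('wrist'); W=world(c); hsv=cv2.cvtColor(c['image'],cv2.COLOR_RGB2HSV)
m=((hsv[...,0]<8)|(hsv[...,0]>172))&(hsv[...,1]>150)&(hsv[...,2]>60)&(W[...,2]>.06)
p=W[m]; zt=np.percentile(p[:,2],90); t=p[abs(p[:,2]-zt)<.003]; q=t.mean(0); a=np.radians(113.9)
print(zt,q,(q[:2]-[.5815,-.0884])@[np.cos(a),np.sin(a)])
if .0905<zt<.095: print(env.hand_in())
```

```text
12.5 [0.5574, -0.0314, 0.1934] [0.7559, 0.6971, 0.0673] 0.0426 0.0
0.09183674306258285 [ 0.55707388 -0.03152586  0.09095219] 0.06189344734841874
the job is handed in; nothing more can be done
None
```

The gauge is set to its next longer length and the job is handed in: the button measures fully up (z 92 mm) in the next hole, 62 mm further out, with the arm clear at 12.5 s; the judge's verdict was not reported back.

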